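# Have the bathroom label reader read a bottle

## Task

Get the talking label reader to read the white bottle with the yellow barcode label: turn the bottle on its spot until the middle of its yellow label faces squarely towards the reader's rail, and slide the white reader with the orange grip along its rail until its window is directly opposite the middle of the bottle. Leave the bottle standing upright where it stood, and do not shift or knock over the other toiletries.

Things in the scene. Friction and masses are not known exactly. Their poses are not given: they have to be found in the camera images.
- rail: Aluminium rail of the label reader, fixed on the table: 90 (x) x 408 (y, with its black end stops) x 16 mm high, end stops 28 mm high. Origin at the centre of its underside, z up, y along the rail. Its -x side is the reading side: both bottles stand about 105 mm from the rail's centre line on that side.
- reader (a joint): Position of the reader carriage along the rail, 0 to 0.26 m, growing towards the rail's +y; at 0.13 it is in the middle of the rail. It moves with about 2 N of friction and stays where it is left.
- window (a point): Centre of the black window with the red line on the reader's face, 70 mm above the table. The reader is a white block 60 x 60 mm, 100 mm high above the table; its window looks along the rail's -x. Axes as the rail's.
- grip (a point): Centre of the top of the orange grip on the reader, 142 mm above the table. The grip is an upright block 40 mm (rail x) by 24 mm (rail y), 42 mm high (from 100 to 142 mm above the table), centred on the reader, with a thin white line across its top.
- bottle: The white bottle, 175 mm tall, loose, 0.3 kg or so: round body of 68 mm diameter up to 120 mm, sloping shoulder to 131 mm, then a round blue cap of 46 mm diameter up to 175 mm. Origin at the centre of its underside, z up; its +x points to the middle of the label. A yellow stripe on top of the blue cap runs from the centre to the label's side.
- label (a point): Middle of the yellow label with black bars on the white bottle, on its surface 34 mm from the axis, 66 mm up; the label wraps about 90 degrees of the bottle.
- green_bottle: Bystander: green bottle with a white cap and a white label, same shape and size as the white one, standing at the other end of the rail's reading side. Origin at the centre of its underside.
- tin: Bystander: flat blue tin with a metal lid, 55 mm diameter, 35 mm high, standing between the two bottles. Origin at the centre of its underside.
- tumbler: Bystander: dark green tumbler, 76 mm diameter at its rim, 100 mm high, with two toothbrushes reaching 175 mm; beyond the rail's +y end. Origin at the centre of its underside.
- tub: Bystander: clear tub with a black lid and yellow label, 84 mm diameter, 85 mm high, behind the rail. Origin at the centre of its underside.
- soap: Bystander: pale blue soap dish 90 x 120 mm with a white bar of soap, 34 mm high, beyond the rail's -y end. Origin at the centre of its underside.
- carton: Bystander: red carton 55 x 120 x 45 mm, behind the rail. Origin at the centre of its underside.
Things that resemble listed ones, but are neither listed nor needed, are in the scene too. Leave any purple look-alike of the bottle alone.

How it is judged:
At the end, for the whole second after the job is handed in: Window opposite the white bottle's axis within 9 mm along the rail; yellow label pointing at the rail (its +x) within 0.25 rad; bottle upright within 0.08 rad, at rest, within 25 mm of its start; reader at rest; the six other toiletries within 30 mm of their starts (y of bottle in the frame of window between -0.009 and 0.009 m and angle between the x axis of bottle and the x axis of rail, either way round below 0.25 rad and x of label in the frame of window above -0.072 m and distance of bottle from where it was at the start of the episode below 0.025 m and angle between bottle's own z axis and vertical below 0.08 rad and linear speed of bottle below 0.02 m/s and angular speed of bottle below 0.2 rad/s and velocity of joint reader between -0.01 and 0.01 m/s and distance of each of green_bottle, tin, tumbler, tub, soap, carton from where it was at the start of the episode below 0.03 m); the robot touches nothing.
It fails at once if the white bottle is tipped over (tilted more than 0.6 rad) (angle between bottle's own z axis and vertical above 0.6 rad).
It fails at once if another toiletry is knocked over (tilted more than 0.5 rad) (angle between any of green_bottle, tin, tumbler, tub, soap, carton's own z axis and vertical above 0.5 rad).
It also fails if it takes over 58 s, if anything falls off the work surface, if the arm or the gripper's body presses on something with over 40 N, if the wrist force passes 120 N, or if a joint passes its speed limit or range.

## Robot

A 6-joint arm with a two-finger parallel gripper is mounted at the origin on the work surface. World frame = base frame: x ahead of the robot, y to its left, z up, the work surface at z = 0. Lengths are in m, angles in rad, forces in N, time in s.
With the tool pointing down it reaches from about 0.3 to 0.85 m from the base axis. Payload 5.4 kg.
Tool frame: the origin (TCP) lies midway between the tips of the shut fingers; the grasp point (between the pads) lies 19 mm behind it; z points along the fingers, y is the line along which they close (so a half turn about z gives the same grasp; the last joint's range is limited). The gripper opens to 85 mm and grips with 20 to 120 N. Pads are 22 mm wide; open, the fingers measure 114 mm over their backs; the gripper's body (76 mm by 85 mm) begins 54 mm behind the grasp point. The pads swing forward as they close: fully open they stand 13 mm farther back than shut.
Start: joints at [-1.407, 0.158, 1.597, -0, 1.386, -0.21], TCP at [0.21, -0.535, 0.231] pointing down, gripper open.
Joint ranges: [-2.91, 2.91], [-0.94, 2.29], [0.18, 2.7], [-1.29, 4.43], [0.17, 2.64], [-3, 3]. Speed limits (rad/s): [2.57, 2.57, 3.14, 3.14, 3.14, 3.14].

## Interface

Orientations are given as a unit quaternion [x, y, z, w].
In Python, from rig import env gives the robot as it stands.
- The arm moves only by the tool carry_out, never from a script. Its argument "commands" is a list that holds one entry, the list of rows, each a list of 7 numbers: the opening, from -1 (shut) to 1 (fully open), then the shift along the tool's x, y, z in cm, then the turn, a rotation vector about the tool's x, y, z in rad. In form: [[[claw, tx, ty, tz, ax, ay, az], ...]]. A call has exactly 5 rows; each row shifts and turns the commanded pose from where the row before left it, along the tool's axes as they then stand; what a row does not reach is not made up. A row lasts 1/8 s, in which the tool goes at most 62.5 mm and 10.7 degrees, less where a joint would pass 70% of its speed; a pose out of reach is approached as far as the arm can. A call with a gripper value outside its range is refused whole. The fingers move at their own pace and stop on an object; "force" is the grip in N (left out, the last holds). Time passes only in rows, so rows that do not move let the fingers close, or fill a call up. It gives the time, the measured TCP pose, the force, the opening and the grip force at its end, in the units of the state.
- env.read_state(): the state, without advancing time (a new reading comes with each control period).
- env.grab_frame(name): name is "scene" or "top" or "wrist"; returns the picture (384x512x3 uint8, red, green, blue); there is no depth.
- env.calibration(name): a dict with "vfov" (degrees; the focal length in pixels is half the picture's height over the tangent of half this angle, whatever the lens; pixels are square), "cx", "cy" (the principal point, pixels), "rvec" (rotation vector, rad) and "tvec" (3), from world to camera coordinates, as OpenCV has them. Camera axes: x right, y down, z forward; pixel columns grow to the right and rows downward; lengths in m; the calibration is good to about 2 mm. A picture is of the moment at which its call begins: read the wrist's pose just before it. calibration takes no time and is no camera call; for the wrist camera it gives the pose at the moment of the call.
- env.hand_in(): hands the job in; it is judged then, once.
Trained networks look in the newest picture that a camera, given by its name, has taken for a name from the list of things; names that differ only in an ending like _2 or _b are one class to them, and where a whole thing is asked for, a point or a joint stands for the part that bears it (a point fixed in the world has none). Each returns a list of dicts, best first, with "conf" (0 to 1); they miss things now and then, are a little off and sometimes report something else, mostly with a low value. They report only what shows in the picture. A call takes as long as a camera call. They do not tell look-alikes from the thing itself.
- env.search_frame(label, camera): "box" ([left, top, right, bottom] in pixels, round what is visible of it).
- env.landmark_of(label, camera): "pixel" ([column, row] in pixels: a listed point, or the origin of a listed thing).
The state is a dict: "clock": time; "joints": joint angles; "joint_velocities": joint speeds; "joint_torque": joint torques, N m; "position": TCP position; "tool_rot": TCP orientation; "force": force on the tool from outside, world axes, zero at the start; "moment": the same for the moment, N m; "grip_width": opening from 0.0 (shut) to 1.0 (fully open); "grip_force": force on a finger pad.
Only numpy, scipy, OpenCV 4.12 (cv2) and the standard library are available. Lean on these libraries where they do the work, as an engineer would, in place of code of your own. Each camera call takes 0.05 s, during which the arm holds its last target. There are 200 camera calls.

## Working session

There is one attempt and no reset: what is moved stays moved. The work goes in short steps, Python scripts to look and compute and a tool call to move; the robot and the scene stay as the last step left them, time stands still between calls to the robot, and variables do not carry over. Pictures are saved under pics/ and viewed, at most 10 in all, crops included, and the job is handed in when it is done.

Besides the shell and the picture viewer there is one more tool, called by a JSON object that holds its "fn" and its "kwargs", one argument or row to a line. carry_out: Moves the arm, as the interface text tells. Its arguments: {"type":"object","properties":{"commands":{"type":"array"},"force":{"type":"number"}},"required":["commands"]}

```bash
mkdir -p pics; ls; cat > h.py <<'E'
from rig import env
import numpy as np, cv2
def cal(n):
    c=env.calibration(n); f=192/np.tan(np.radians(c['vfov'])/2)
    K=np.array([[f,0,c['cx']],[0,f,c['cy']],[0,0,1.]]); R=cv2.Rodrigues(np.array(c['rvec'],float))[0]
    return K,R,np.array(c['tvec'],float).ravel(),c
def back(n,px,z,C=None):
    K,R,t,_=C or cal(n); o=-R.T@t; d=R.T@np.linalg.solve(K,[px[0],px[1],1.])
    return o+d*(z-o[2])/d[2]
def proj(n,P):
    K,R,t,_=cal(n); q=(R@np.atleast_2d(P).T).T+t; q=(K@q.T).T; return q[:,:2]/q[:,2:]
def save(n,name,img=None,crop=None,s=1):
    im=env.grab_frame(n) if img is None else img
    o=im
    if crop: o=im[crop[1]:crop[3],crop[0]:crop[2]]
    cv2.imwrite('pics/'+name,cv2.cvtColor(cv2.resize(o,None,fx=s,fy=s,interpolation=cv2.INTER_CUBIC),cv2.COLOR_RGB2BGR)); return im
E
python3 - <<'E'
from h import *
a=save('scene','s0.png');b=save('top','t0.png')
cv2.imwrite('pics/st.png',cv2.resize(cv2.imread('pics/t0.png'),None,fx=1.5,fy=1.5))
print(cal('top')[3],cal('scene')[3])
Z=dict(rail=0,window=.07,grip=.142,bottle=0,label=.066,green_bottle=0,tin=0,tumbler=0,tub=0,soap=0,carton=0)
for l,z in Z.items():
    for cam in ['top','scene']:
        for d in env.landmark_of(l,cam)[:3]: print(l,cam,np.round(d['pixel']),round(d['conf'],2),np.round(back(cam,d['pixel'],z),3))
print(env.read_state())
E
```

```text
pics
{'vfov': 46.61402520363343, 'cx': 256.46586012583805, 'cy': 188.31047974147288, 'rvec': array([ 2.13788408, -2.15885513,  0.16652063]), 'tvec': array([0.02604054, 0.57996592, 1.21497734])} {'vfov': 53.17970324910042, 'cx': 258.81652801915163, 'cy': 195.20726689468827, 'rvec': array([ 2.45105571,  0.60100091, -0.19119526]), 'tvec': array([-0.55970786, -0.13593806,  1.1601671 ])}
rail top [270. 171.] 0.7 [ 0.639 -0.022  0.   ]
rail scene [260. 242.] 0.61 [ 0.643 -0.019  0.   ]
window top [270. 177.] 0.7 [ 0.608 -0.019  0.07 ]
window scene [249. 221.] 0.59 [ 0.613 -0.015  0.07 ]
grip top [267. 162.] 0.58 [ 0.636 -0.007  0.142]
grip scene [260. 214.] 0.91 [ 0.646 -0.025  0.142]
bottle top [196. 237.] 0.71 [0.447 0.195 0.   ]
bottle top [236. 204.] 0.62 [0.541 0.079 0.   ]
bottle top [227. 254.] 0.61 [0.399 0.106 0.   ]
bottle scene [241. 201.] 0.84 [0.54  0.069 0.   ]
bottle scene [205. 179.] 0.61 [0.412 0.089 0.   ]
bottle scene [178. 212.] 0.61 [ 0.407 -0.038  0.   ]
label top [184. 246.] 0.88 [0.42  0.219 0.066]
label top [221. 263.] 0.61 [0.373 0.118 0.066]
label top [225. 201.]
[... 952 characters left out ...]
[-1.40708506e+00,  1.58410279e-01,  1.59699346e+00,  1.54604711e-05,
        1.38619275e+00, -2.10110280e-01]), 'joint_velocities': array([-9.09976629e-04,  5.32706681e-04, -6.05498944e-04,  6.89878289e-04,
       -2.77521815e-03, -7.56717176e-05]), 'joint_torque': array([-9.45761021e-04, -3.96014285e+01, -3.31698418e+01, -1.93274586e-04,
        6.89470198e-04,  2.02279239e-05]), 'position': array([ 0.20995343, -0.53528671,  0.23129664]), 'tool_rot': array([ 9.82583240e-01,  1.85822971e-01,  7.64135612e-06, -1.74203434e-06]), 'force': array([-0.56684406,  0.0541083 , -0.2463623 ]), 'moment': array([-0.03118241,  0.04092738,  0.00284412]), 'grip_force': 0.0, 'grip_width': 1.0003359570787755}
```

View pics/st.png

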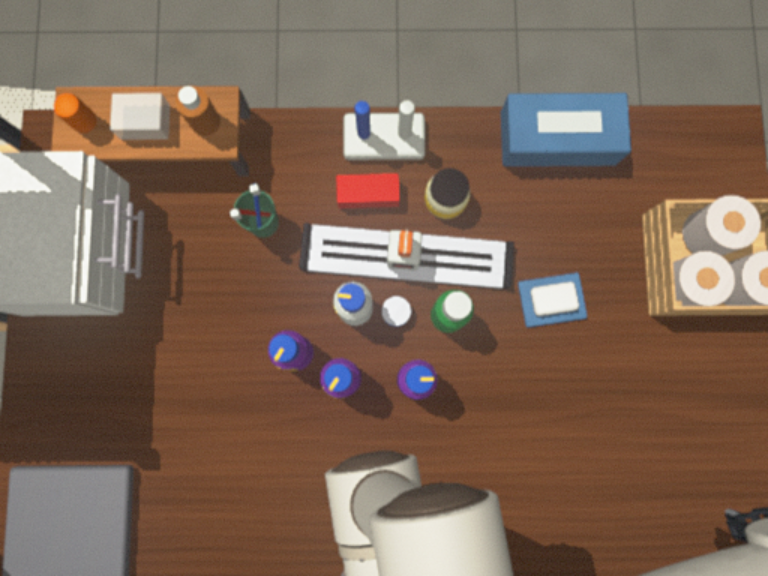

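View pics/s0.png

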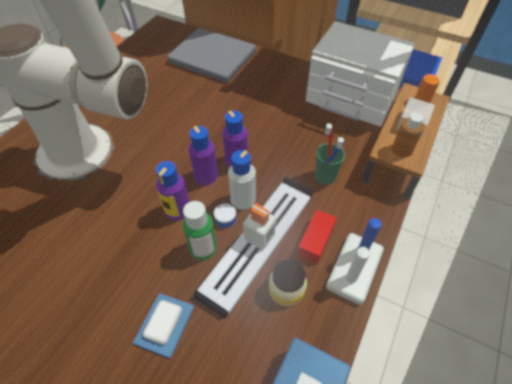

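The white bottle is at top px (235,202). The purple look-alikes are at about (193,234), (227,252) and (278,253). Only the one at (235,202) has a white body, so that is the one meant. I'll confirm it in a crop and measure the rail's yaw and the stripe.

```bash
python3 - <<'E'
from h import *
C=cal('top')
im=save('top','c1.png',crop=(190,140,350,225),s=5)
hsv=cv2.cvtColor(im,cv2.COLOR_RGB2HSV)
def blob(lo,hi,box,z,name):
    m=np.zeros(im.shape[:2],np.uint8);m[box[1]:box[3],box[0]:box[2]]=cv2.inRange(hsv[box[1]:box[3],box[0]:box[2]],lo,hi)
    v,u=np.nonzero(m);P=np.array([back('top',p,z,C)[:2] for p in zip(u,v)]);
    c=P.mean(0);print(name,len(u),u.mean(),v.mean(),c.round(4));return P,c
_,cb=blob((100,100,60),(125,255,255),(215,180,255,215),.175,'blue')
_,cy=blob((12,90,100),(38,255,255),(215,180,255,215),.175,'stripe')
_,co=blob((5,120,120),(18,255,255),(255,145,285,175),.142,'orange')
# rail: white surface
m=((hsv[...,1]<50)&(hsv[...,2]>150)).astype(np.uint8);m[:148]=0;m[193:]=0;m[:,:200]=0;m[:,345:]=0
n,l,s,_=cv2.connectedComponentsWithStats(m);k=1+np.argmax(s[1:,4]);v,u=np.nonzero(l==k)
P=np.array([back('top',p,.016,C)[:2] for p in zip(u,v)]).astype(np.float32)
r=cv2.minAreaRect(P*1000);print(s[k],r)
E
```

```text
blue 209 234.80382775119617 198.11004784688996 [0.5362 0.0762]
stripe 34 226.85294117647058 200.3235294117647 [0.5308 0.0961]
orange 105 270.6952380952381 160.8095238095238 [ 0.638  -0.0169]
[ 205  149  132   43 3172] ((638.8364868164062, -22.054885864257812), (378.3194580078125, 95.69152069091797), 84.21514892578125)
```

View pics/c1.png

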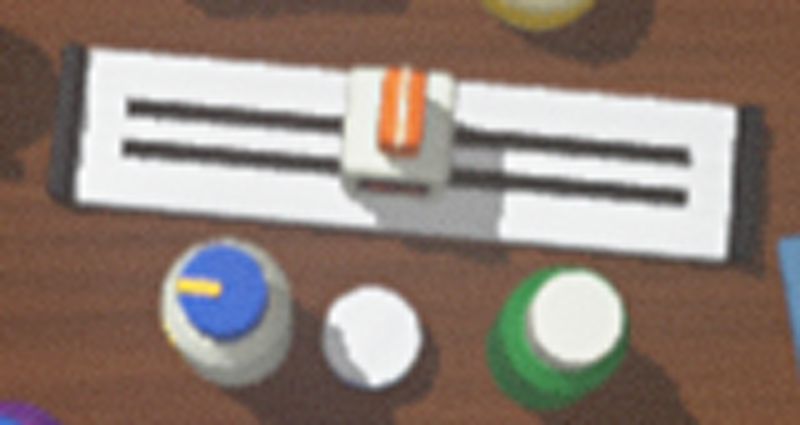

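The crop shows the white bottle with the blue cap at top px (235,198). Its stripe runs from the centre towards (226,197), so the label faces roughly +y. Next I'll work out the rail yaw and the stripe angle from pixel positions in the crop.

```bash
python3 - <<'E'
from h import *
C=cal('top')
b=lambda x,y,z: back('top',((x+.5)/5+190-.5,(y+.5)/5+140-.5),z,C)[:2]
for p,q in [((128,107),(690,157)),((124,148),(686,197)),((90,48),(736,106)),((76,206),(728,262))]:
    d=b(*p,.016)-b(*q,.016); print('rail yaw',np.arctan2(-d[0],d[1]),np.linalg.norm(d))
s=b(178,286,.175)-b(220,291,.175);print('stripe',np.arctan2(s[1],s[0]),np.linalg.norm(s))
c=b(223,290,.175);print('cap c',c, 'cap diam',np.linalg.norm(b(178,290,.175)-b(268,290,.175)))
g=b(402,111,.142);yaw=-.10
for yaw in(-.1,-.07):
  y=np.array([-np.sin(yaw),np.cos(yaw)]);print('grip',g,'travel',(c-g)@y,'rail offset',(c-g)@[np.cos(yaw),np.sin(yaw)])
from scipy.spatial.transform import Rotation as R
q=R.from_quat(env.read_state()['tool_rot']).as_matrix();print(q.round(3))
E
```

```text
rail yaw -0.0993032905547918 0.3277317768546288
rail yaw -0.09739044076010811 0.32679122979145797
rail yaw -0.10029207712476974 0.37814369788272206
rail yaw -0.09591499433960371 0.3775248490608161
stripe 1.4420483117835776 0.021275081316491796
cap c [0.53749326 0.0776752 ] cap diam 0.04522362153401992
grip [ 0.63536432 -0.0149829 ] travel 0.0824243957667938 rail offset -0.10663248516367532
grip [ 0.63536432 -0.0149829 ] travel 0.08558580230075828 rail offset -0.10411214316417663
[[ 0.931  0.365 -0.   ]
 [ 0.365 -0.931  0.   ]
 [ 0.    -0.    -1.   ]]
```

{"fn": "carry_out", "kwargs": {
  "commands": [
    [[1,3.5,-3,0,0,0,0],[1,3.5,-3,0,0,0,0],[1,3.5,-3,0,0,0,0],[1,3.5,-3,0,0,0,0],[1,3.5,-3,0,0,0,0]]
  ],
  "force": 40
}}

```text
clock: 1.88
position: [0.3186, -0.3304, 0.2315]
tool_rot: [0.983, 0.186, 0.0, 0.0]
force: [1.4, -0.2, 0.8]
grip_width: 1.004
grip_force: 0.0
```

{"fn": "carry_out", "kwargs": {
  "commands": [
    [[1,3.5,-3,0,0,0,0],[1,3.5,-3,0,0,0,0],[1,3.5,-3,0,0,0,0],[1,3.5,-3,0,0,0,0],[1,3.5,-3,0,0,0,0]]
  ]
}}

```text
clock: 2.5
position: [0.4268, -0.1268, 0.2316]
tool_rot: [0.983, 0.186, 0.0, 0.0]
force: [1.1, -0.1, 0.4]
grip_width: 1.0
grip_force: 0.0
```

{"fn": "carry_out", "kwargs": {
  "commands": [
    [[1,3.5,-3,0,0,0,0],[1,3.5,-3,0,0,0,0],[1,3.5,-3,0,0,0,0],[1,3.5,-3,0,0,0,0],[1,0,0,0,0,0,-0.18]]
  ]
}}

```text
clock: 3.12
position: [0.5135, 0.0372, 0.2313]
tool_rot: [0.961, 0.277, 0.0, -0.0]
force: [-0.5, -1.1, 0.3]
grip_width: 1.0
grip_force: 0.0
```

{"fn": "carry_out", "kwargs": {
  "commands": [
    [[1,0,0,0,0,0,-0.18],[1,0,0,0,0,0,-0.18],[1,0,0,0,0,0,-0.18],[1,0,0,0,0,0,-0.18],[1,0,0,0,0,0,-0.17]]
  ]
}}

```text
clock: 3.75
position: [0.5128, 0.0347, 0.2313]
tool_rot: [0.749, 0.663, 0.0, 0.0]
force: [0.1, -0.8, -0.0]
grip_width: 1.0
grip_force: 0.0
```

```bash
cat > st.py <<'E'
from h import *
from scipy.spatial.transform import Rotation as R
def to(x,y):
    s=env.read_state(); M=R.from_quat(s['tool_rot']).as_matrix()
    d=M.T@[x-s['position'][0],y-s['position'][1],0]
    print('t',s['clock'],'pos',s['position'].round(4),'yaw',np.arctan2(M[1,0],M[0,0]).round(3),'tool z',M[:,2].round(3),'j6',s['joints'][5].round(2),'F',s['force'].round(1),'w',round(float(s['grip_width']),3),round(float(s['grip_force']),1),'shift cm',(d*100).round(2))
E
python3 - <<'E'
from st import *
to(.5375,.0777)
C=cal('wrist');im=save('wrist','w1.png')
hsv=cv2.cvtColor(im,cv2.COLOR_RGB2HSV);m=cv2.inRange(hsv,(100,100,60),(125,255,255))
print(proj('wrist',[[.5375,.0777,.175]]))
E
```

```text
t 3.75 pos [0.5128 0.0347 0.2313] yaw 1.45 tool z [ 0. -0. -1.] j6 -0.05 F [ 0.1 -0.8 -0. ] w 1.0 0.0 shift cm [4.57 1.94 0.  ]
[[285.16864072 143.20528537]]
```

View pics/w1.png

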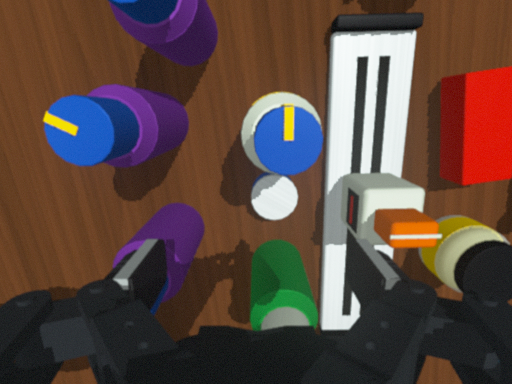

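The wrist view shows the white bottle's blue cap at about (288,139), with its stripe pointing up to (289,106). The reader grip's white line is at about (414,237).

```bash
python3 - <<'E'
from st import *
C=cal('wrist');im=cv2.cvtColor(cv2.imread('pics/w1.png'),cv2.COLOR_BGR2RGB)
hsv=cv2.cvtColor(im,cv2.COLOR_RGB2HSV)
def pix(lo,hi,x0,y0,x1,y1):
    m=cv2.inRange(hsv[y0:y1,x0:x1],lo,hi);v,u=np.nonzero(m);return np.c_[u+x0,v+y0].astype(np.float32)
s=pix((18,120,120),(38,255,255),275,95,305,145); b=pix((100,120,60),(125,255,255),240,90,330,185)
(c,r)=cv2.minEnclosingCircle(np.r_[s,b]);print('circle',c,r)
bl=cv2.fitEllipse(cv2.convexHull(np.r_[s,b]));print(bl)
cw=back('wrist',bl[0],.175,C);print('cap',cw, 'r',np.linalg.norm(back('wrist',(bl[0][0]+bl[1][0]/2,bl[0][1]),.175,C)-cw))
t=s.mean(0);sw=back('wrist',t,.175,C);e=sw-cw
W=np.array([back('wrist',p,.175,C)[:2] for p in s]);w,V=np.linalg.eigh(np.cov(W.T));a=V[:,1]*np.sign(V[:,1]@e[:2])
print('stripe angle',np.arctan2(e[1],e[0]),np.arctan2(a[1],a[0]))
p=back('wrist',(361,57),.016,C);q=back('wrist',(346,315),.016,C);d=p-q;print('rail yaw',np.arctan2(-d[0],d[1]))
g=back('wrist',(414,237),.142,C);print('grip',g);y=np.array([np.sin(.098),np.cos(.098)]);print('travel',(cw-g)[:2]@y)
to(*cw[:2])
E
```

```text
circle (276.5, 139.0) 49.41922378540039
((285.2029113769531, 141.82699584960938), (65.86085510253906, 97.79649353027344), 33.394866943359375)
cap [0.53760416 0.07859064 0.175     ] r 0.02160034296876934
stripe angle 1.3108988026457886 1.4495193013443197
rail yaw -0.08810605318550171
grip [ 0.63979297 -0.01581299  0.142     ]
travel 0.08395218086544132
t 3.8 pos [0.5128 0.0346 0.2314] yaw 1.454 tool z [ 0. -0. -1.] j6 -0.05 F [ 0.3 -0.2  1.4] w 0.998 0.0 shift cm [4.66 1.96 0.  ]
```

{"fn": "carry_out", "kwargs": {
  "commands": [
    [[1,2.4,1,0,0,0,0],[1,2.3,1,0,0,0,0],[1,0,0,3,0,0,0],[1,0,0,2,0,0,0],[1,0,0,0,0,0,0]]
  ]
}}

```text
clock: 4.42
position: [0.5372, 0.0789, 0.1795]
tool_rot: [0.751, 0.66, -0.001, -0.001]
force: [0.4, 0.0, 0.3]
grip_width: 0.999
grip_force: 0.0
```

```bash
python3 - <<'E'
from st import *
save('wrist','w2.png',s=1); save('scene','s2.png',crop=(150,100,350,280),s=3)
to(.5385,.079)
E
```

```text
t 4.525 pos [0.5389 0.0786 0.1821] yaw 1.443 tool z [ 0.001 -0.    -1.   ] j6 0.05 F [1.1 0.2 0.9] w 0.998 0.0 shift cm [ 0.03 -0.05 -0.  ]
```

View pics/w2.png

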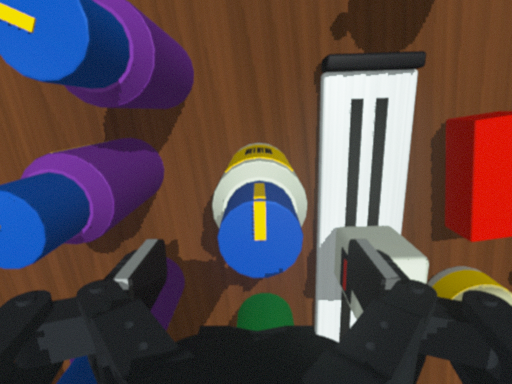

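The cap at (260,233) is centred between the fingers, and the label shows on the far (+y) side. I'll go down, close the fingers and turn.

{"fn": "carry_out", "kwargs": {
  "commands": [
    [[1,0,0,2,0,0,0],[1,0,0,2.3,0,0,0],[1,0,0,0,0,0,0],[0.3,0,0,0,0,0,0],[0,0,0,0,0,0,0]]
  ],
  "force": 30
}}

```text
clock: 5.15
position: [0.5396, 0.0786, 0.1399]
tool_rot: [0.751, 0.661, 0.001, 0.001]
force: [0.9, 0.1, 0.4]
grip_width: 0.6
grip_force: 0.0
```

{"fn": "carry_out", "kwargs": {
  "commands": [
    [[-0.2,0,0,0,0,0,0],[-0.4,0,0,0,0,0,0],[-0.5,0,0,0,0,0,0],[-0.5,0,0,0,0,0,0],[-0.5,0,0,0,0,0,0]]
  ]
}}

```text
clock: 5.78
position: [0.5394, 0.0787, 0.1399]
tool_rot: [0.751, 0.661, 0.001, 0.001]
force: [-1.3, 0.2, 6.5]
grip_width: 0.533
grip_force: 30.8
```

{"fn": "carry_out", "kwargs": {
  "commands": [
    [[-0.5,0,0,0,0,0,0.15],[-0.5,0,0,0,0,0,0.15],[-0.5,0,0,0,0,0,0.15],[-0.5,0,0,0,0,0,0.15],[-0.5,0,0,0,0,0,0.15]]
  ]
}}

```text
clock: 6.4
position: [0.54, 0.0784, 0.1398]
tool_rot: [0.941, 0.338, 0.002, 0.001]
force: [1.1, -1.3, 4.0]
grip_width: 0.529
grip_force: 30.8
```

{"fn": "carry_out", "kwargs": {
  "commands": [
    [[-0.5,0,0,0,0,0,0.16],[-0.5,0,0,0,0,0,0.16],[-0.5,0,0,0,0,0,0.16],[-0.5,0,0,0,0,0,0.16],[-0.5,0,0,0,0,0,0.15]]
  ]
}}

```text
clock: 7.02
position: [0.5399, 0.0778, 0.1398]
tool_rot: [0.999, -0.05, 0.002, 0.001]
force: [1.0, -1.8, 5.1]
grip_width: 0.535
grip_force: 30.8
```

{"fn": "carry_out", "kwargs": {
  "commands": [
    [[-0.5,0,0,0,0,0,0],[-0.5,0,0,0,0,0,0],[0,0,0,0,0,0,0],[0.5,0,0,0,0,0,0],[1,0,0,0,0,0,0]]
  ]
}}

```text
clock: 7.65
position: [0.5381, 0.0789, 0.1379]
tool_rot: [0.999, -0.048, -0.0, -0.0]
force: [0.1, 0.1, 0.6]
grip_width: 0.933
grip_force: 0.0
```

{"fn": "carry_out", "kwargs": {
  "commands": [
    [[1,0,0,0,0,0,0],[1,0,0,0,0,0,0],[1,0,0,-3,0,0,0],[1,0,0,-4,0,0,0],[1,0,0,-4,0,0,0]]
  ]
}}

```text
clock: 8.28
position: [0.5383, 0.0788, 0.2493]
tool_rot: [0.999, -0.048, -0.0, -0.0]
force: [0.2, 0.1, -0.1]
grip_width: 1.001
grip_force: 0.0
```

```bash
python3 - <<'E'
from st import *
to(.6375,-.0155)
save('wrist','w3.png'); print(env.read_state()['joints'])
E
```

```text
t 8.275 pos [0.5383 0.0788 0.2493] yaw -0.096 tool z [-0.001  0.    -1.   ] j6 1.59 F [ 0.2  0.1 -0.1] w 1.001 0.0 shift cm [ 1.078e+01  8.430e+00 -1.000e-02]
[-7.67942999e-02  6.16478983e-02  1.65307133e+00  7.27733644e-05
  1.41713828e+00  1.58986197e+00]
```

View pics/w3.png

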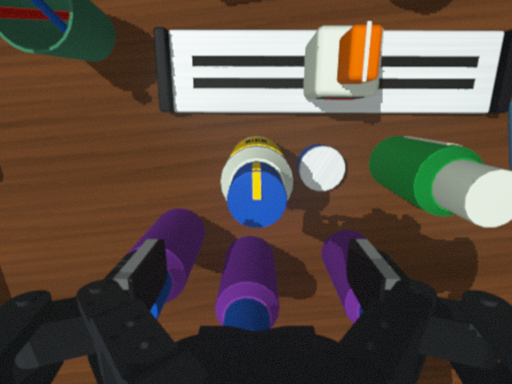

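The label and stripe now face the rail, with the cap at (257,194). The grip line is at about (367,50). I'll move over the grip and look.

```bash
python3 - <<'E'
from st import *
C=cal('wrist');a=back('wrist',(257,194),.175,C);g=back('wrist',(367,51),.142,C);y=np.array([np.sin(.097),np.cos(.097)])
print(a,g,(a-g)[:2]@y); to(*g[:2])
E
```

```text
[0.54702882 0.07740105 0.175     ] [ 0.64587846 -0.01907289  0.142     ] 0.08644705348809188
t 8.325 pos [0.5412 0.0786 0.2559] yaw -0.096 tool z [ 0.01  -0.001 -1.   ] j6 1.59 F [ 2.1 -0.3  4. ] w 1.0 0.0 shift cm [11.35  8.72  0.11]
```

{"fn": "carry_out", "kwargs": {
  "commands": [
    [[1,3.6,2.8,0,0,0,0],[1,3.6,2.8,0,0,0,0],[1,3.4,2.9,0,0,0,0],[1,0,0,3,0,0,0],[1,0,0,2,0,0,0]]
  ],
  "force": 30
}}

```text
clock: 8.95
position: [0.6353, -0.0162, 0.1962]
tool_rot: [0.999, -0.048, -0.001, -0.0]
force: [0.1, 0.3, -0.4]
grip_width: 1.002
grip_force: 0.0
```

```bash
python3 - <<'E'
from st import *
to(.6375,-.0155)
C=cal('wrist');im=save('wrist','w4.png')
hsv=cv2.cvtColor(im,cv2.COLOR_RGB2HSV);m=cv2.inRange(hsv,(5,140,120),(18,255,255))
n,l,s,c=cv2.connectedComponentsWithStats(m);print(s,c)
print(proj('wrist',[[.6375,-.0155,.142]]))
E
```

```text
t 8.95 pos [ 0.6353 -0.0162  0.1962] yaw -0.097 tool z [-0.002  0.001 -1.   ] j6 1.45 F [ 0.1  0.3 -0.4] w 1.002 0.0 shift cm [ 0.21 -0.09 -0.  ]
[[     0      0    512    384 194163]
 [   104      0    124     18    153]
 [   228      3      1      2      2]
 [   502      2      1      1      1]
 [    92      7      1      1      1]
 [    97      6      1      1      1]
 [   100      6      1      1      1]
 [   472      7      1      1      1]
 [   474      7      1      1      1]
 [   490      6      1      1      1]
 [    53      9      3      3      6]
 [    57      9      1      1      1]
 [    60      8      1      1      1]
 [    62      8      1      1      1]
 [    63      9      2      2      3]
 [    66      9      3      2      3]
 [    70      9      1      1      1]
 [    76      8      1      1      1]
 [    78      8      1      1      1]
 [   449      8      2      2      2]
 [   470      8      1      1      1]
 [    44     11      1      1      1]
 [    51     11      1      2      2]
 [    59     10      3      1      3]
 [   439     10      1      1      1]
 [  
[... 5278 characters left out ...]
4]
 [383.92857143 121.71428571]
 [394.5        121.        ]
 [418.5        120.        ]
 [421.         120.        ]
 [332.         123.        ]
 [336.         123.        ]
 [362.04761905 123.95238095]
 [402.         123.        ]
 [319.         124.        ]
 [324.         125.        ]
 [351.33333333 124.66666667]
 [254.08163265 199.77911164]
 [302.5        307.        ]
 [309.         306.        ]
 [311.         306.        ]
 [277.         317.5       ]
 [301.         317.        ]
 [303.         317.        ]
 [258.         319.        ]
 [270.         319.        ]
 [242.         320.        ]
 [244.         320.        ]
 [254.         320.        ]]
[[255.5718483  206.93413402]]
```

View pics/w4.png

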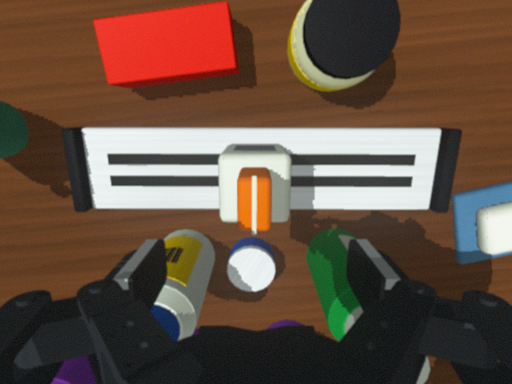

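The wrist view shows the orange grip at (254,200), under the gripper and centred between the fingers. I'll go down and grip it.

{"fn": "carry_out", "kwargs": {
  "commands": [
    [[1,0.2,0,2.5,0,0,0],[1,0,0,3,0,0,0],[1,0,0,2.7,0,0,0],[0,0,0,0,0,0,0],[-0.6,0,0,0,0,0,0]]
  ]
}}

```text
clock: 9.62
position: [0.6386, -0.0161, 0.1178]
tool_rot: [0.999, -0.048, 0.001, 0.0]
force: [0.2, 0.3, 0.7]
grip_width: 0.608
grip_force: 0.0
```

{"fn": "carry_out", "kwargs": {
  "commands": [
    [[-0.8,0,0,0,0,0,0],[-0.9,0,0,0,0,0,0],[-0.9,0,0,0,0,0,0],[-0.9,0,0,0,0,0,0],[-0.9,0,0,0,0,0,0]]
  ]
}}

```text
clock: 10.25
position: [0.6389, -0.0162, 0.1183]
tool_rot: [0.999, -0.048, 0.001, 0.0]
force: [-0.7, 1.1, 6.6]
grip_width: 0.277
grip_force: 31.8
```

```bash
python3 - <<'E'
from st import *
to(.5384,.0788)
E
```

```text
t 10.25 pos [ 0.6389 -0.0162  0.1183] yaw -0.096 tool z [ 0.003 -0.    -1.   ] j6 1.45 F [-0.7  1.1  6.6] w 0.277 31.8 shift cm [-10.92  -8.49  -0.03]
```

{"fn": "carry_out", "kwargs": {
  "commands": [
    [[-0.9,0,-1.7,0,0,0,0],[-0.9,0,-1.7,0,0,0,0],[-0.9,0,-1.7,0,0,0,0],[-0.9,0,-1.7,0,0,0,0],[-0.9,0,-1.7,0,0,0,0]]
  ]
}}

```text
clock: 10.88
position: [0.6473, 0.0679, 0.1182]
tool_rot: [0.999, -0.048, 0.002, 0.001]
force: [-0.5, -3.1, 5.2]
grip_width: 0.275
grip_force: 31.8
```

{"fn": "carry_out", "kwargs": {
  "commands": [
    [[-0.9,0,0,0,0,0,0],[-0.9,0,0,0,0,0,0],[-0.9,0,0,0,0,0,0],[-0.9,0,0,0,0,0,0],[-0.9,0,0,0,0,0,0]]
  ]
}}

```text
clock: 11.5
position: [0.6473, 0.0685, 0.1182]
tool_rot: [0.999, -0.048, 0.002, -0.0]
force: [0.4, 1.3, 6.8]
grip_width: 0.278
grip_force: 31.9
```

```bash
python3 - <<'E'
from st import *
to(.5384,.0788)
E
```

```text
t 11.5 pos [0.6473 0.0685 0.1182] yaw -0.096 tool z [ 0.004  0.001 -1.   ] j6 1.59 F [0.4 1.3 6.8] w 0.278 31.9 shift cm [-10.94   0.02  -0.04]
```

Now release, rise, and back away so the cameras have a clear view.

{"fn": "carry_out", "kwargs": {
  "commands": [
    [[0,0,0,0,0,0,0],[1,0,0,0,0,0,0],[1,0,0,0,0,0,0],[1,0,0,0,0,0,0],[1,0,0,-2,0,0,0]]
  ]
}}

```text
clock: 12.12
position: [0.6445, 0.0684, 0.1349]
tool_rot: [0.999, -0.048, -0.002, -0.0]
force: [-0.1, 0.1, -1.0]
grip_width: 0.998
grip_force: 0.0
```

{"fn": "carry_out", "kwargs": {
  "commands": [
    [[1,0,0,-4,0,0,0],[1,0,0,-4,0,0,0],[1,0,0,-3,0,0,0],[1,-3,4,-1,0,0,0],[1,-3,4,0,0,0,0]]
  ]
}}

```text
clock: 12.75
position: [0.5789, -0.0063, 0.2596]
tool_rot: [0.999, -0.047, 0.002, 0.001]
force: [-0.3, -0.6, -0.5]
grip_width: 0.996
grip_force: 0.0
```

{"fn": "carry_out", "kwargs": {
  "commands": [
    [[1,-3,5,0,0,0,0],[1,-3,5,0,0,0,0],[1,-3,5,0,0,0,0],[1,-3,5,0,0,0,0],[1,0,0,0,0,0,0]]
  ]
}}

```text
clock: 13.38
position: [0.4385, -0.1961, 0.2581]
tool_rot: [0.999, -0.051, 0.001, 0.001]
force: [0.9, 0.2, -0.1]
grip_width: 0.999
grip_force: 0.0
```

```bash
python3 - <<'E'
from st import *
im=save('top','f1.png',crop=(190,140,350,225),s=5)
s=env.read_state();print(s['clock'],s['force'],s['position'])
C=cal('top');
Z=dict(green_bottle=0,tin=0,bottle=0,grip=.142)
for l,z in Z.items():
    for d in env.landmark_of(l,'top')[:2]: print(l,np.round(d['pixel']),np.round(back('top',d['pixel'],z),3))
E
```

```text
13.425 [ 0.08107178  0.53689011 -0.27202332] [ 0.4395365  -0.19453776  0.25795574]
green_bottle [298. 208.] [ 0.528 -0.1    0.   ]
tin [262. 207.] [0.532 0.005 0.   ]
bottle [230. 252.] [0.404 0.098 0.   ]
bottle [236. 203.] [0.545 0.081 0.   ]
grip [232. 158.] [0.647 0.083 0.142]
```

View pics/f1.png

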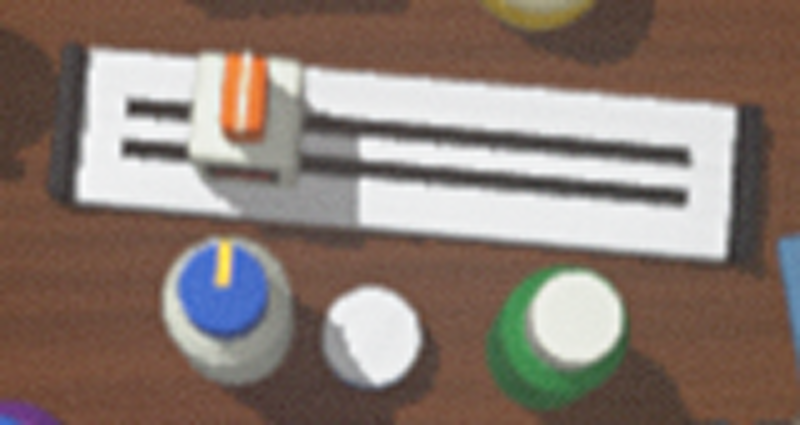

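The top view shows the stripe pointing to the rail, from (222,287) to (226,242) in the crop. The grip line is centred at about (244,97), the cap at (223,289), and the other toiletries haven't moved. I'll check those numbers and hand in if they agree.

```bash
python3 - <<'E'
from st import *
C=cal('top')
b=lambda x,y,z: back('top',((x+.5)/5+190-.5,(y+.5)/5+140-.5),z,C)[:2]
y=np.array([np.sin(.098),np.cos(.098)])
off=(b(223,289,.175)-b(244,97,.142))@y; s=b(226,242,.175)-b(222,287,.175); a=np.arctan2(s[1],s[0])+.098
print(off,a)
if abs(off)<.006 and abs(a)<.15: print(env.hand_in())
E
```

```text
-0.0004686507274762267 0.007161358134043783
the job is handed in; nothing more can be done
None
```

The job is handed in but no verdict came back. By my last measurement the label faces the rail to within about 0.01 rad, and the reader window is about 0.5 mm from opposite the bottle's middle. The bottle is upright on its spot, and the other toiletries looked unmoved in the last top view, which showed the green bottle and the tin in full.

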